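Gauge the catch clearance of a spring lid with a taper feeler

TASK

Throw the chrome toggle all the way over (away from the robot) so that the parts box's spring lid pops up, then slide the red-handled taper feeler, thin end first and lying flat on the ledge, along the ledge under the lid's brass-tipped catch tooth until you feel the tooth drag lightly but plainly on it. Stop there, lightly gripped by the tooth, without jacking the sprung tooth up hard, and let go so that the feeler stays in the gap as a reading; do not knock the fittings lying around.

Things in the scene. Friction and masses are not known exactly. Their poses are not given: they have to be found in the camera images.
- partsbox: Blue steel parts box fixed to the cart, 130 (x) x 160 (y) x 60 mm high; origin at the centre of its underside, z up, yaw within 0.3 rad of the robot's. Yellow lid hinged on the -x rim, top 66 mm up when shut. Along its +x side runs a dark steel ledge: flat top 45 mm above the cart, 32 mm wide (box x 65 to 97 mm), 255 mm long (box y -175 to +80 mm).
- ledge_mark (a point): Point on the ledge top right below the catch tooth, box (81, -60, 45) mm; axes as the box. Here the ledge has a slot 12 x 20 mm into which the tooth dips while the lid is shut. With the lid up, the lid's tongue above has its underside about 30 mm and its screw head's top about 45 mm above the ledge.
- ledge_end (a point): Middle of the ledge top's -y end, box (81, -175, 45) mm, 115 mm before the tooth; axes as the box. The feeler is laid on the ledge on this side of the tooth and goes in along box +y, centred on the ledge's width. Here the ledge stands clear of the box, with free space on both sides and above for a gripper.
- tooth: The lid's steel catch tooth with round brass tip (10 mm dia.), hanging over the ledge; origin near the lid's underside, not at the tip. With the toggle thrown the clearance from tip to ledge is 4 to 11 mm: it depends on how far the tip is screwed in, differs every time, and this pose does not show it.
- tooth_top (a point): Top of the same tooth in the lid's tongue. The tooth is sprung: it starts to lift at 2.5 N and takes 2.5 N more per mm, so drag sets in at once when the feeler meets it. A good fit presses with 2.5 to 6.5 N: 3 to 10 mm of feeler travel past first touch (just touching it can come loose on letting go); 9 N is forced.
- toggle (a joint): Chunky chrome toggle lever, 80 mm long, on a block at box (0, +130) mm. 0 = leaning to box -x (lid shut), 1.0 rad = leaning to box +x (lid up). It stays where it is left (a push of 1 to 2 N at the tip moves it); the lid follows it and is fully up at the 1.0 rad stop.
- toggle_tip (a point): Centre of the 26 mm chrome ball at the toggle's upper end, 80 mm from the pivot, which is 22 mm above the cart; the stem is 10 mm thick. It swings in the box's x-z plane by about 0.5 rad either side of vertical.
- feeler_grip (a point): Centre of the feeler's red handle: 60 long (x) x 20 wide (y) x 20 mm high (z); +x points to the thin end of the blade. The underside of handle and blade is one flat plane 10 mm below this point. The steel blade, 20 mm wide, runs from 30 to 126 mm ahead of this point and tapers on its upper side evenly from 14 mm thick at the handle to 2 mm at the tip (1 mm in 8). 0.1 kg; it starts lying flat on the cart.
- feeler_tip (a point): Middle of the feeler's thin end, 126 mm ahead of the handle's centre, 1 mm above the underside.
- union: Copper union, upright, 34 mm dia., 38 mm high, origin at the underside; leave alone.
- adapter: Aluminum barbed adapter, upright, 28 mm dia., 36 mm high; leave alone.
- bushing: Zinc reducer bushing, 40 mm dia., 21 mm high; leave alone.
- clamp: Steel T-bolt band clamp lying flat, 55 mm ring, 16 mm high; leave alone.
Mind the look-alikes: they are no part of the job. Several things look just like the part that bears feeler_grip: the one meant starts nearest to the robot's base.

How it is judged:
By the outcome, as a careful person would: the job done as asked, in the order asked, and still so for the second after the job is handed in, with the robot touching nothing.
It also fails if it takes over 64 s, if anything falls off the work surface, if the arm or the gripper's body presses on something with over 40 N, if the wrist force passes 120 N, or if a joint passes its speed limit or range.

ROBOT

A 6-joint arm with a two-finger parallel gripper is mounted at the origin on the work surface. World frame = base frame: x ahead of the robot, y to its left, z up, the work surface at z = 0. Lengths are in m, angles in rad, forces in N, time in s.
With the tool pointing down it reaches from about 0.375 to 0.9 m from the base axis. Payload 3.1 kg.
Tool frame: the origin (TCP) lies between the finger pads; the fingertips stand 11 mm ahead of it and the grasp point (between the pads) lies 8 mm behind it; z points along the fingers, y is the direction in which the jaws open and shut (so a half turn about z gives the same grasp; the last joint's range is limited). The gripper opens to 85 mm and grips with 20 to 120 N. Pads are 22 mm wide; open, the fingers measure 114 mm over their backs; the gripper's body (76 mm by 85 mm) begins 54 mm behind the grasp point. The pads swing forward as they close: fully open they stand 13 mm farther back than shut.
Start: joints at [1, 0.527, 1.433, -0, 1.181, -0.178], TCP at [0.239, 0.578, 0.242] pointing down, gripper open.
Joint ranges: [-3.08, 3.08], [-0.75, 2.2], [0.22, 2.44], [-1.43, 4.57], [0, 2.65], [-2.85, 2.85]. Speed limits (rad/s): [2.79, 2.79, 3.14, 3.14, 3.14, 3.14].

INTERFACE

Orientations are given as a unit quaternion [x, y, z, w].
In Python, from station import manip gives the robot as it stands.
- The arm moves only by the tool move_arm, never from a script. Its argument "deltas" is a list of rows, each a list of 5 numbers: the shift along the tool's x, y, z in units of 40 cm (1.0 is 40 cm), then the turn about the tool's z in units of 0.5 rad (1.0 is 0.5 rad), then the opening in per cent of the stroke, from 0 (shut) to 100 (fully open). In form: [[x, y, z, twist, grip], ...]. A call has exactly 8 rows; each row is the pose to reach, as a shift and turn from the pose commanded when the call began, along the tool's axes at that moment; what a row does not reach only later rows make up. A row lasts 1/12 s, in which the tool goes at most 41.7 mm and 7.16 degrees, less where a joint would pass 70% of its speed; a pose out of reach is approached as far as the arm can. A call with a number of a shift or a turn outside -1 to 1 is refused whole. A call with a gripper value outside its range is refused whole. The fingers move at their own pace and stop on an object; "force" is the grip in N (left out, the last holds). Time passes only in rows, so rows that repeat a pose let the fingers close, or fill a call up. It gives the time, the measured TCP pose, the force and the opening at its end, in the units of the state.
- manip.sense(): the state, without advancing time (a new reading comes with each control period).
- manip.snapshot(name): name is "scene" or "top" or "wrist"; returns (picture, depth): 480x640x3 uint8, red, green, blue; 480x640 float32, m along the optical axis (not along the pixel's ray), 0 where there is no reading.
- manip.get_calibration(name): a dict with "vfov" (degrees; the focal length in pixels is half the picture's height over the tangent of half this angle, whatever the lens; pixels are square), "cx", "cy" (the principal point, pixels), "D" ([k1, k2, p1, p2, k3] as OpenCV has them; the pictures are not rectified), "pose" (4x4, takes a point from camera to world coordinates). Camera axes: x right, y down, z forward; pixel columns grow to the right and rows downward; lengths in m; the calibration is good to about 2 mm. A picture is of the moment at which its call begins: read the wrist's pose just before it. get_calibration takes no time and is no camera call; for the wrist camera it gives the pose at the moment of the call.
- manip.sign_off(): hands the job in, once; it reports no verdict.
The state is a dict: "t": time; "q": joint angles; "qd": joint speeds; "tau": joint torques, N m; "tcp_pos": TCP position; "tool_rot": TCP orientation; "force": force on the tool from outside, world axes, zero at the start; "ft_torque": the same for the moment, N m; "finger_gap": opening from 0.0 (shut) to 1.0 (fully open).
Only numpy, scipy, OpenCV 4.12 (cv2) and the standard library are available. Lean on these libraries where they do the work, as an engineer would, in place of code of your own. Each camera call takes 0.05 s, during which the arm holds its last target.

## Working session

There is one attempt and no reset: what is moved stays moved. The work goes in short steps, Python scripts to look and compute and a tool call to move; the robot and the scene stay as the last step left them, time stands still between calls to the robot, and variables do not carry over. Pictures are saved under pics/ and viewed, and the job is handed in when it is done.

Besides the shell and the picture viewer there is one more tool, called after "Emit:" as a command line: name --pt "numbers of a row" for each row, then --argument value for the rest. move_arm: Moves the arm, as the interface text tells. Its arguments: {"type":"object","properties":{"deltas":{"type":"array","items":{"type":"array","items":{"type":"number"}}},"force":{"type":"number"}},"required":["deltas"]}

```bash
ls; mkdir -p pics; cat > h.py <<'E'
import numpy as np, cv2
from station import manip
def snap(name,fn):
    cal=manip.get_calibration(name); im,d=manip.snapshot(name)
    cv2.imwrite(f'pics/{fn}.png',im[:,:,::-1]); np.savez(f'pics/{fn}.npz',im=im,d=d,pose=cal['pose'],vfov=cal['vfov'],cx=cal['cx'],cy=cal['cy'],D=cal['D'])
def load(fn): return np.load(f'pics/{fn}.npz')
def K(c):
    f=240/np.tan(np.radians(float(c['vfov'])/2)); return np.array([[f,0,float(c['cx'])],[0,f,float(c['cy'])],[0,0,1]])
def ray(c,u,v):
    p=cv2.undistortPoints(np.array([[[u,v]]],float),K(c),c['D']).ravel(); return np.array([p[0],p[1],1])
def px(c,u,v,z=None):
    """world point: by depth, or on plane z"""
    P=c['pose']; r=ray(c,u,v)
    if z is None:
        d=c['d'][int(round(v))-1:int(round(v))+2,int(round(u))-1:int(round(u))+2]; d=np.median(d[d>0]) if (d>0).any() else 0
        return P[:3,:3]@(r*d)+P[:3,3]
    w=P[:3,:3]@r; return P[:3,3]+w*(z-P[2,3])/w[2]
def proj(c,X):
    P=np.linalg.inv(c['pose']); X=np.atleast_2d(X).astype(float)
    rv=cv2.Rodrigues(P[:3,:3])[0]; return cv2.projectPoints(X,rv,P[:3,3],K(c),c['D'])[0].reshape(-1,2)
E
python3 - <<'E'
from h import *
print(manip.sense())
for n in('scene','top','wrist'): snap(n,n+'0')
for n in('scene','top','wrist'):
    c=load(n+'0');print(n,c['pose'].round(3).tolist(),c['vfov'],c['D'])
E
```

```text
pics
{'t': 0.0, 'q': array([ 1.00050362e+00,  5.28452206e-01,  1.43392481e+00, -1.21940689e-05,
        1.18137486e+00, -1.78512235e-01]), 'qd': array([-0.00013502,  0.00013328,  0.0009383 ,  0.00097632, -0.00097758,
        0.0001414 ]), 'tau': array([-3.95736824e-04, -4.42344475e+01, -1.78025490e+01, -1.91524550e-04,
        8.41704343e-03,  1.93292806e-05]), 'tcp_pos': array([0.23824675, 0.57705453, 0.241335  ]), 'tool_rot': array([ 1.94637431e-01,  9.80874663e-01, -1.00688604e-03, -3.89584725e-04]), 'force': array([-0.72410592,  0.88024395, -0.57795287]), 'ft_torque': array([-0.00821711,  0.06415132,  0.05445669]), 'finger_gap': 0.9993118178703957}
scene [[-0.488, 0.596, -0.637, 1.103], [0.873, 0.342, -0.348, 0.245], [0.01, -0.726, -0.687, 0.627], [0.0, 0.0, 0.0, 1.0]] 56.53911953243046 [0.01272639 0.         0.         0.         0.        ]
top [[0.008, -0.983, 0.185, 0.376], [-1.0, -0.006, 0.009, -0.029], [-0.008, -0.185, -0.983, 1.163], [0.0, 0.0, 0.0, 1.0]] 42.25077287832655 [-0.18011216  0.          0.          0.          0.        ]
wrist [[0.383, 0.878, 0.288, 0.164], [0.924, -0.363, -0.121, 0.608], [-0.002, 0.312, -0.95, 0.373], [0.0, 0.0, 0.0, 1.0]] 58.99630327635879 [0.01467858 0.         0.         0.         0.        ]
```

View pics/scene0.png

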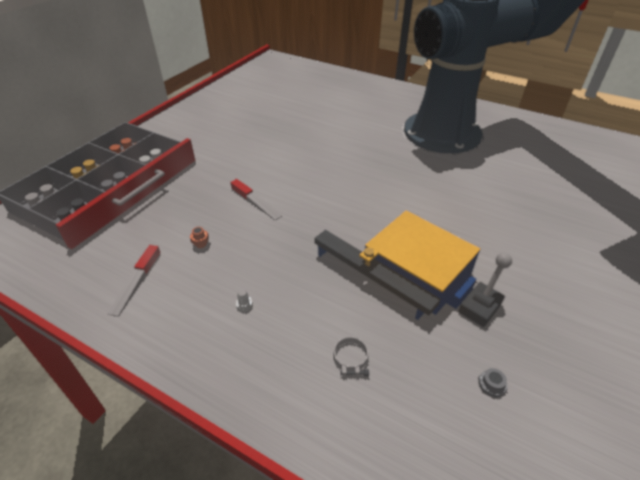

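View pics/top0.png

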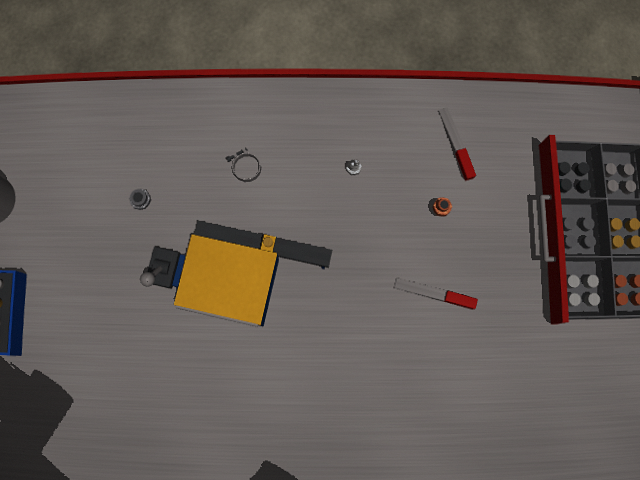

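View pics/wrist0.png

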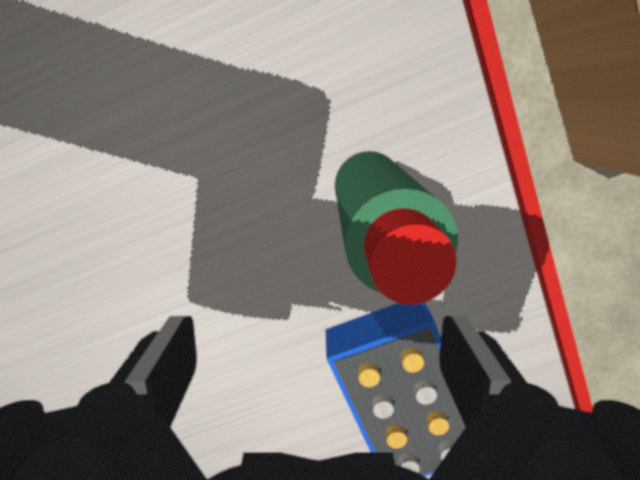

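```bash
python3 - <<'E'
from h import *
c=load('top0');im=c['im'][:,:,::-1]
a=cv2.resize(im[200:340,130:345],None,fx=3.7,fy=3.7,interpolation=cv2.INTER_CUBIC)
cv2.imwrite('pics/cropbox.png',a)
b=cv2.resize(im[260:320,380:490],None,fx=7,fy=7,interpolation=cv2.INTER_CUBIC)
cv2.imwrite('pics/cropf.png',b)
print(a.shape,b.shape)
E
```

```text
(518, 796, 3) (420, 770, 3)
```

View pics/cropbox.png

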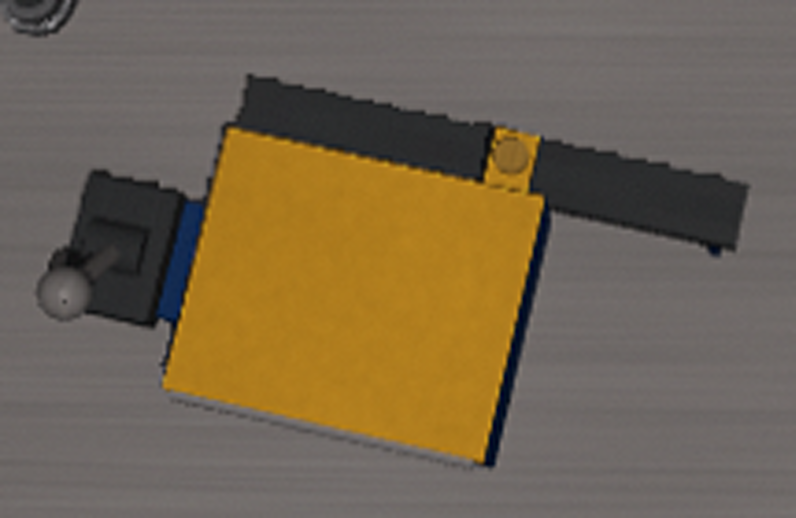

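View pics/cropf.png

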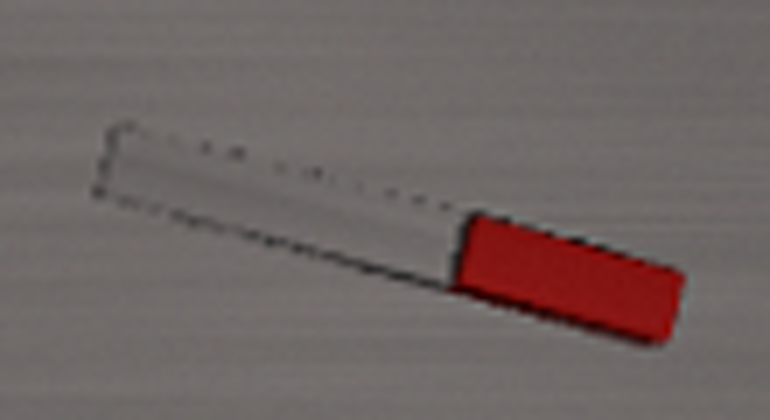

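```bash
python3 - <<'E'
from h import *
from scipy.optimize import least_squares
c=load('top0')
f=lambda u,v,s,o:((u+.5)/s-.5+o[0],(v+.5)/s-.5+o[1])
B=lambda u,v:f(u,v,3.7,(130,200)); F=lambda u,v:f(u,v,7,(380,260))
obs=np.array([B(249,75),B(748,184),B(735,250),B(228,127),B(545,196),B(163,388),B(490,462)])
mod=np.array([[97,80,45],[97,-175,45],[65,-175,45],[65,80,66],[65,-80,66],[-65,80,66],[-65,-80,66]])/1e3
def tr(p,m): 
    R=np.array([[np.cos(p[2]),-np.sin(p[2]),0],[np.sin(p[2]),np.cos(p[2]),0],[0,0,1]]); return m@R.T+[p[0],p[1],0]
for n in(3,7):
    r=least_squares(lambda p:(proj(c,tr(p,mod[:n]))-obs[:n]).ravel(),[.45,.1,-.2]);print(n,r.x,r.fun.reshape(-1,2).round(1).tolist())
p=r.x
names=dict(mark=[81,-60,45],end=[81,-175,45],piv=[0,130,22],tip0=[-80*np.sin(.5),130,22+80*np.cos(.5)],tip1=[80*np.sin(.5),130,22+80*np.cos(.5)])
for k,v in names.items(): print(k,tr(p,np.array(v)/1e3).round(4))
print('toggle seen',[px(c,*B(64,294),z=.092),px(c,*B(64,294))],'depth lid',px(c,227,280),'cart',px(c,330,380),'handle',px(c,461,300),'ledge',px(c,310,254))
hobs=np.array([F(474,214),F(685,272),F(664,345),F(452,288),F(115,125),F(96,193)])
hm=np.array([[30,-10,20],[-30,-10,20],[-30,10,20],[30,10,20],[126,-10,0],[126,10,0]])/1e3
hm=hm*[1,1,1]
for n in(4,6):
  r=least_squares(lambda p:(proj(c,tr(p,hm[:n]))-hobs[:n]).ravel(),[.33,-.35,1.4]);print('feeler',r.x,r.fun.reshape(-1,2).round(1).tolist())
# other feeler, drawer etc.
for n,u,v in[('feel2',463,157),('feel2b',440,112),('union',441,206),('adapt',353,166),('bush',140,199),('clamp',245,165)]: print(n,px(c,u,v))
E
```

```text
3 [ 0.51550528  0.12425891 -0.21458974] [[0.4, 0.2], [-0.1, 0.4], [-0.3, -0.5]]
7 [ 0.5154354   0.12303648 -0.20887891] [[0.7, 0.4], [0.4, -0.2], [0.3, -1.1], [0.0, 0.6], [0.1, 0.6], [-0.0, -0.1], [-1.4, -0.2]]
mark [0.5822 0.0475 0.045 ]
end [ 0.5584 -0.065   0.045 ]
piv [0.5424 0.2502 0.022 ]
tip0 [0.5049 0.2582 0.0922]
tip1 [0.5799 0.2423 0.0922]
toggle seen [array([0.51009556, 0.25877845, 0.092     ]), array([0.50807573, 0.25442748, 0.10817394])] depth lid [0.51315399 0.1198009  0.06725347] cart [ 0.3369536  -0.06611843  0.00059017] handle [ 0.48368529 -0.30875398  0.02203222] ledge [ 0.56480954 -0.02774757  0.04559073]
feeler [ 0.48473281 -0.30902048  1.30137018] [[-0.5, -0.0], [-0.0, 0.2], [0.5, 0.1], [0.1, -0.3]]
feeler [ 0.4847809  -0.30904268  1.2941885 ] [[-0.5, -0.1], [-0.0, 0.3], [0.5, 0.2], [0.1, -0.4], [-0.0, -0.1], [-0.0, 0.3]]
feel2 [ 0.76158842 -0.32418807  0.02213754]
feel2b [ 0.86286823 -0.28740419  0.00238351]
union [ 0.65816704 -0.27259362  0.0406271 ]
adapt [ 0.7365201  -0.10831756  0.03433284]
bush [0.67362225 0.2999285  0.02230029]
clamp [ 7.48538647e-01  1.00841103e-01 -6.33068971e-05]
```

```bash
cat >> h.py <<'E'
BX=np.array([0.5154,0.1233,-0.2095])
from scipy.spatial.transform import Rotation as Ro
def box(x,y,z=0):
    c,s=np.cos(BX[2]),np.sin(BX[2]); return np.array([BX[0]+(c*x-s*y)/1e3,BX[1]+(s*x+c*y)/1e3,z/1e3])
def go(pos,xang=None):
    s=manip.sense(); R=Ro.from_quat(s['tool_rot']).as_matrix()
    d=R.T@(np.array(pos)-s['tcp_pos'])/.4
    a=np.arctan2(R[1,0],R[0,0]); tw=0 if xang is None else -((xang-a+np.pi)%(2*np.pi)-np.pi)/.5
    print('t %.2f tcp %s xang %.3f F %s gap %.3f tilt %s'%(s['t'],s['tcp_pos'].round(4),a,s['force'].round(1),s['finger_gap'],R[2].round(3))); print('delta',d.round(4),'tw',round(tw,3))
E
python3 -c "
from h import *
go(box(-75,130,170),np.pi+BX[2])
go(box(-75,130,88),np.pi+BX[2])"
```

```text
t 0.15 tcp [0.2383 0.5772 0.2415] xang 2.750 F [ 0.3  0.  -0.1] gap 0.996 tilt [ 0.    -0.002 -1.   ]
delta [-0.8303 -0.4983  0.1794] tw -0.365
t 0.15 tcp [0.2383 0.5772 0.2415] xang 2.750 F [ 0.3  0.  -0.1] gap 0.996 tilt [ 0.    -0.002 -1.   ]
delta [-0.8303 -0.4979  0.3844] tw -0.365
```

Emit:
move_arm --pt "-0.1 -0.06 0.02 -0.1 0" --pt "-0.2 -0.12 0.04 -0.2 0" --pt "-0.3 -0.18 0.06 -0.3 0" --pt "-0.38 -0.23 0.08 -0.365 0" --pt "-0.46 -0.28 0.1 -0.365 0" --pt "-0.54 -0.33 0.12 -0.365 0" --pt "-0.62 -0.38 0.14 -0.365 0" --pt "-0.7 -0.42 0.16 -0.365 0" --force 40

```text
t: 0.82
tcp_pos: [0.4334, 0.3134, 0.1778]
tool_rot: [0.104, 0.995, -0.0, -0.001]
force: [-0.3, -0.3, -0.2]
finger_gap: -0.005
```

```bash
python3 -c "
from h import *
go(box(-75,130,88),np.pi+BX[2])"
```

```text
t 0.82 tcp [0.4334 0.3134 0.1778] xang 2.932 F [-0.3 -0.3 -0.2] gap -0.005 tilt [ 0.001 -0.001 -1.   ]
delta [-0.1121 -0.0971  0.2246] tw 0.001
```

Emit:
move_arm --pt "-0.06 -0.05 0 0 0" --pt "-0.11 -0.095 0.03 0 0" --pt "-0.11 -0.095 0.08 0 0" --pt "-0.11 -0.095 0.14 0 0" --pt "-0.11 -0.095 0.19 0 0" --pt "-0.11 -0.095 0.22 0 0" --pt "-0.11 -0.095 0.22 0 0" --pt "-0.11 -0.095 0.22 0 0"

```text
t: 1.48
tcp_pos: [0.468, 0.269, 0.0897]
tool_rot: [0.105, 0.995, -0.0, -0.001]
force: [0.2, -0.4, 0.5]
finger_gap: 0.001
```

```bash
python3 -c "
from h import *
go(box(-75,130,88),np.pi+BX[2])
go(box(8,130,88),np.pi+BX[2])
snap('scene','s1');snap('wrist','w1')"
```

```text
t 1.48 tcp [0.468  0.269  0.0897] xang 2.932 F [ 0.2 -0.4  0.5] gap 0.001 tilt [ 0.002 -0.001 -1.   ]
delta [-0.0041 -0.0065  0.0042] tw 0.0
t 1.48 tcp [0.468  0.269  0.0897] xang 2.932 F [ 0.2 -0.4  0.5] gap 0.001 tilt [ 0.002 -0.001 -1.   ]
delta [-0.2116 -0.0066  0.0039] tw 0.0
```

View pics/s1.png

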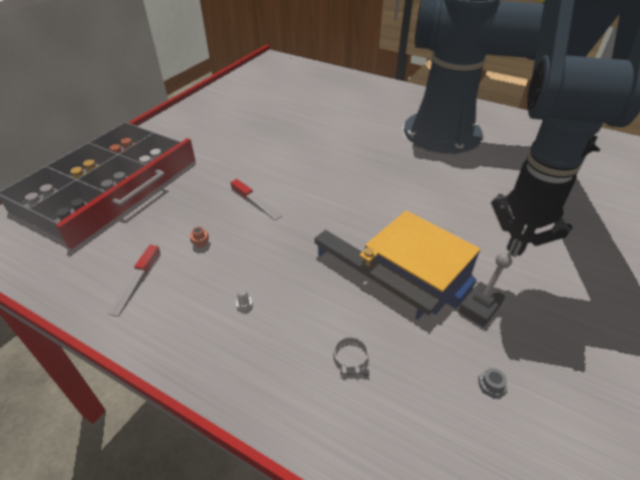

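View pics/w1.png

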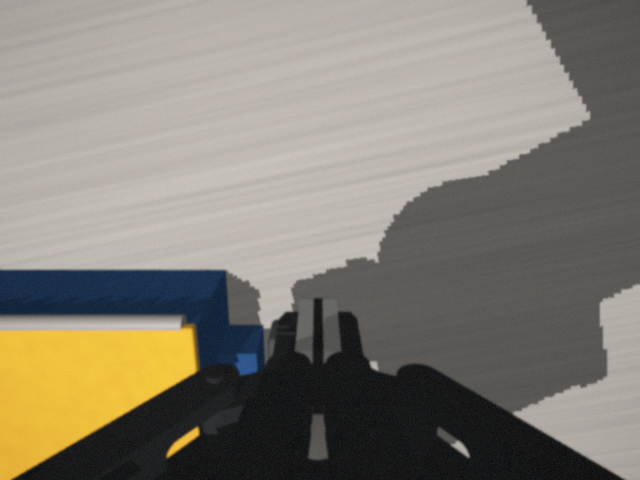

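Emit:
move_arm --pt "-0.02 -0.006 0.004 0 0" --pt "-0.045 -0.006 0.004 0 0" --pt "-0.07 -0.006 0.004 0 0" --pt "-0.095 -0.006 0.004 0 0" --pt "-0.12 -0.006 0.004 0 0" --pt "-0.145 -0.006 0.004 0 0" --pt "-0.165 -0.006 0.004 0 0" --pt "-0.18 -0.006 0.004 0 0"

```text
t: 2.25
tcp_pos: [0.5399, 0.2515, 0.0887]
tool_rot: [0.105, 0.994, 0.0, 0.0]
force: [-0.0, 1.0, -0.3]
finger_gap: 0.001
```

```bash
python3 -c "
from h import *
go(box(14,130,88),np.pi+BX[2])
snap('scene','s2')"
```

```text
t 2.25 tcp [0.5399 0.2515 0.0887] xang 2.932 F [-0.   1.  -0.3] gap 0.001 tilt [-0.001  0.    -1.   ]
delta [-0.0417 -0.0011  0.0018] tw -0.001
```

View pics/s2.png

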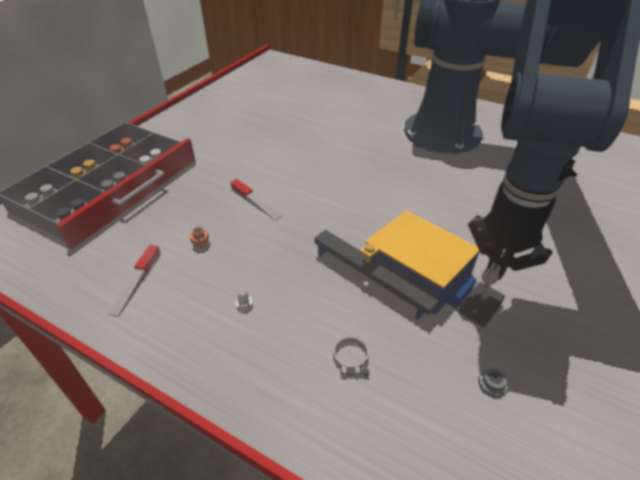

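Emit:
move_arm --pt "-0.01 0 0 0 0" --pt "-0.02 0 0 0 0" --pt "-0.028 0 0 0 0" --pt "-0.034 0 0 0 0" --pt "-0.038 0 0 0 0" --pt "-0.042 0 0 0 0" --pt "-0.045 0 0 0 0" --pt "-0.048 0 0 0 0"

```text
t: 2.97
tcp_pos: [0.5569, 0.2478, 0.0887]
tool_rot: [0.104, 0.995, -0.0, -0.0]
force: [-1.5, 0.9, -0.0]
finger_gap: 0.003
```

```bash
python3 -c "
from h import *
go(box(14,130,88),np.pi+BX[2])
"
```

```text
t 2.97 tcp [0.5569 0.2478 0.0887] xang 2.932 F [-1.5  0.9 -0. ] gap 0.003 tilt [ 0. -0. -1.]
delta [ 0.0019 -0.0011  0.0017] tw 0.001
```

Emit:
move_arm --pt "-0.002 0 0 0 0" --pt "-0.004 0 0 0 0" --pt "-0.006 0 0 0 0" --pt "-0.008 0 0 0 0" --pt "-0.01 0 0 0 0" --pt "-0.012 0 0 0 0" --pt "-0.012 0 0 0 0" --pt "-0.012 0 0 0 0"

```text
t: 3.63
tcp_pos: [0.5589, 0.2473, 0.0885]
tool_rot: [0.104, 0.995, -0.0, -0.003]
force: [-6.1, 2.3, 2.8]
finger_gap: 0.0
```

```bash
python3 -c "
from h import *
go(box(14,130,88),np.pi+BX[2])
snap('top','t3')
c=load('t3');im=c['im'][:,:,::-1]
cv2.imwrite('pics/t3c.png',cv2.resize(im[200:340,130:345],None,fx=3.7,fy=3.7,interpolation=cv2.INTER_CUBIC))
"
```

```text
t 3.63 tcp [0.5589 0.2473 0.0885] xang 2.932 F [-6.1  2.3  2.8] gap 0.000 tilt [ 0.006 -0.001 -1.   ]
delta [ 0.0069 -0.0009  0.0014] tw 0.0
```

View pics/t3c.png

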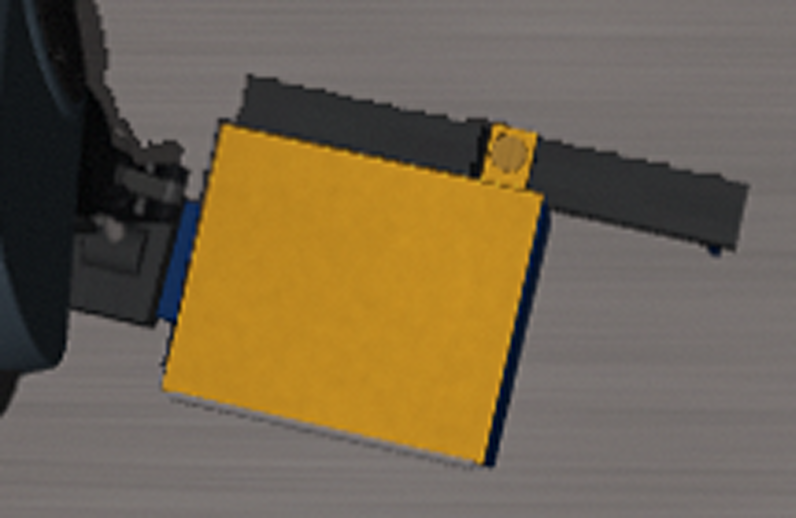

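Emit:
move_arm --pt "0.04 0 0 0 0" --pt "0.1 0 0 0 0" --pt "0.12 0 -0.08 0 0" --pt "0.12 0 -0.16 0 0" --pt "0.12 0 -0.24 0 0" --pt "0.12 0.05 -0.3 0 20" --pt "0.12 0.12 -0.3 0 40" --pt "0.12 0.2 -0.3 0.2 47"

```text
t: 4.35
tcp_pos: [0.5341, 0.3355, 0.2122]
tool_rot: [0.156, 0.988, 0.002, 0.004]
force: [0.0, -0.0, -0.8]
finger_gap: 0.421
```

```bash
python3 -c "
from h import *
go([.4848,-.309,.15],1.294+np.pi)
go([.4848,-.309,.15],1.294)
snap('top','t4');snap('scene','s4')
c=load('t4');im=c['im'][:,:,::-1]
cv2.imwrite('pics/t4c.png',cv2.resize(im[200:340,130:345],None,fx=3.7,fy=3.7,interpolation=cv2.INTER_CUBIC))
c=load('s4');im=c['im'][:,:,::-1]
cv2.imwrite('pics/s4c.png',cv2.resize(im[200:340,300:515],None,fx=3.7,fy=3.7,interpolation=cv2.INTER_CUBIC))
"
```

```text
t 4.35 tcp [0.5341 0.3355 0.2122] xang 2.829 F [ 0.  -0.  -0.8] gap 0.421 tilt [-0.007  0.004 -1.   ]
delta [-0.3776 -1.5716  0.1515] tw -3.214
t 4.35 tcp [0.5341 0.3355 0.2122] xang 2.829 F [ 0.  -0.  -0.8] gap 0.421 tilt [-0.007  0.004 -1.   ]
delta [-0.3776 -1.5716  0.1515] tw 3.07
```

View pics/t4c.png

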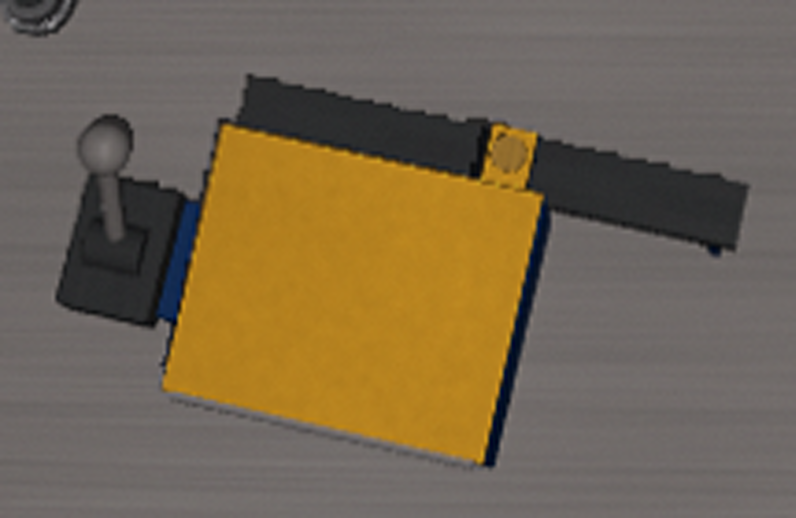

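View pics/s4c.png

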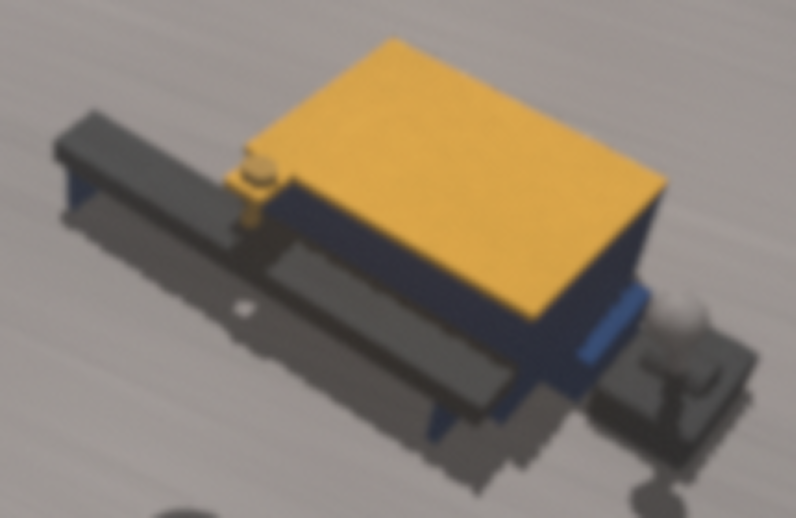

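Emit:
move_arm --pt "-0.02 -0.1 0 0.2 47" --pt "-0.04 -0.2 0 0.4 47" --pt "-0.06 -0.3 0 0.6 47" --pt "-0.08 -0.4 0 0.8 47" --pt "-0.1 -0.5 0 1 47" --pt "-0.12 -0.6 0 1 47" --pt "-0.15 -0.7 0 1 47" --pt "-0.19 -0.79 0 1 47"

```text
t: 5.12
tcp_pos: [0.5062, 0.0084, 0.2088]
tool_rot: [0.393, 0.919, -0.0, 0.0]
force: [0.7, -1.1, -0.0]
finger_gap: 0.471
```

```bash
python3 -c "
from h import *
go([.4848,-.309,.15],1.294)
c=load('t4')
B=lambda u,v:((u+.5)/3.7-.5+130,(v+.5)/3.7-.5+200)
print(px(c,*B(107,147),z=.092),box(38.4,130,92), px(c,*B(107,147)))
for u,v in [(510,155),(380,180),(350,300),(650,190)]: print(px(c,*B(u,v)))
"
```

```text
t 5.12 tcp [0.5062 0.0084 0.2088] xang 2.333 F [ 0.7 -1.1 -0. ] gap 0.471 tilt [-0.    -0.001 -1.   ]
delta [-0.5368 -0.5867  0.1478] tw 2.079
[0.58140535 0.24136024 0.092     ] [0.5799966  0.24247147 0.092     ] [0.57894779 0.23811662 0.1048338 ]
[0.57899733 0.04712171 0.09042579]
[0.56837969 0.11020947 0.07991001]
[0.51099687 0.12379874 0.07391628]
[ 0.57034144 -0.01915378  0.04553622]
```

Emit:
move_arm --pt "-0.08 -0.08 0 0.24 47" --pt "-0.16 -0.17 0 0.48 47" --pt "-0.24 -0.25 0 0.72 47" --pt "-0.32 -0.34 0 0.96 47" --pt "-0.39 -0.42 0.02 1 47" --pt "-0.46 -0.5 0.05 1 47" --pt "-0.52 -0.57 0.08 1 47" --pt "-0.537 -0.587 0.1 1 47"

```text
t: 5.78
tcp_pos: [0.4856, -0.3115, 0.1692]
tool_rot: [0.609, 0.793, -0.001, 0.002]
force: [0.7, -0.0, 0.6]
finger_gap: 0.472
```

```bash
python3 -c "
from h import *
go([.4848,-.309,.15],1.294)
"
```

```text
t 5.78 tcp [ 0.4856 -0.3115  0.1692] xang 1.831 F [ 0.7 -0.   0.6] gap 0.472 tilt [-0.005  0.001 -1.   ]
delta [ 0.0068 -0.0003  0.0479] tw 1.074
```

Emit:
move_arm --pt "0.002 0 0 0.24 47" --pt "0.004 0 0 0.48 47" --pt "0.005 0 0 0.72 47" --pt "0.006 0 0 0.96 47" --pt "0.006 0 0 1 47" --pt "0.006 0 0 1 47" --pt "0.006 0 0 1 47" --pt "0.006 0 0 1 47"

```text
t: 6.45
tcp_pos: [0.4853, -0.3044, 0.1688]
tool_rot: [0.786, 0.619, -0.0, 0.0]
force: [-0.1, -0.2, -0.2]
finger_gap: 0.471
```

```bash
python3 -c "
from h import *
go([.4848,-.309,.15],1.294)
snap('wrist','w5');snap('top','t5')
c=load('w5')
yaw=1.294;o=np.array([.4848,-.309])
a=np.array([np.cos(yaw),np.sin(yaw)]);b=np.array([-a[1],a[0]])
im=c['im'][:,:,::-1].copy()
for x,y,z in[(30,10,20),(30,-10,20),(-30,10,20),(-30,-10,20),(126,10,0),(126,-10,0)]:
  p=proj(c,np.r_[o+a*x/1e3+b*y/1e3,z/1e3])[0]; print(p); cv2.circle(im,tuple(int(v) for v in p),3,(0,255,0),1)
cv2.imwrite('pics/w5o.png',im)
"
```

```text
t 6.45 tcp [ 0.4853 -0.3044  0.1688] xang 1.334 F [-0.1 -0.2 -0.2] gap 0.471 tilt [-0.  0. -1.]
delta [-0.0114  0.0014  0.0471] tw 0.081
[305.89763689 181.88450594]
[335.81101283 183.04561179]
[303.31204639 265.22034575]
[331.36902765 266.23946626]
[311.27033362  27.32440731]
[342.4856541   28.68064452]
```

View pics/w5o.png

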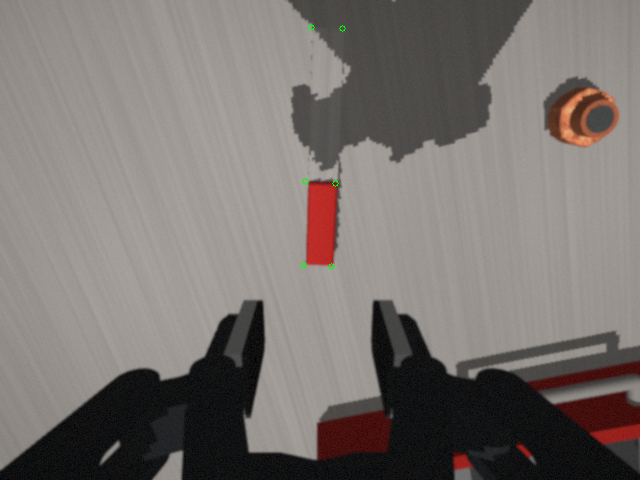

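Emit:
move_arm --pt "-0.012 0.002 0.05 0.08 47" --pt "-0.012 0.002 0.13 0.08 47" --pt "-0.012 0.002 0.21 0.08 47" --pt "-0.012 0.002 0.28 0.08 47" --pt "-0.012 0.002 0.33 0.08 47" --pt "-0.012 0.002 0.36 0.08 47" --pt "-0.012 0.002 0.375 0.08 47" --pt "-0.012 0.002 0.382 0.08 47"

```text
t: 7.22
tcp_pos: [0.485, -0.309, 0.0153]
tool_rot: [0.798, 0.602, -0.0, -0.0]
force: [0.4, -0.6, 0.6]
finger_gap: 0.471
```

```bash
python3 -c "
from h import *
go([.4848,-.309,.013],1.294)
"
```

```text
t 7.22 tcp [ 0.485  -0.309   0.0153] xang 1.293 F [ 0.4 -0.6  0.6] gap 0.471 tilt [ 0.    -0.001 -1.   ]
delta [-0.0001 -0.0004  0.0058] tw -0.002
```

Close at z≈0.013.

Emit:
move_arm --pt "0 0 0.006 0 47" --pt "0 0 0.006 0 35" --pt "0 0 0.006 0 25" --pt "0 0 0.006 0 15" --pt "0 0 0.006 0 10" --pt "0 0 0.006 0 5" --pt "0 0 0.006 0 5" --pt "0 0 0.006 0 5" --force 40

```text
t: 7.88
tcp_pos: [0.4857, -0.3097, 0.0148]
tool_rot: [0.798, 0.602, 0.0, 0.001]
force: [-0.1, 0.4, 6.3]
finger_gap: 0.218
```

Emit:
move_arm --pt "0 0 -0.02 0 5" --pt "0 0 -0.06 0 5" --pt "0 0 -0.1 0 5" --pt "0 0 -0.16 0 5" --pt "0 0 -0.22 0 5" --pt "0 0 -0.28 0 5" --pt "0 0 -0.28 0 5" --pt "0 0 -0.28 0 5"

```text
t: 8.55
tcp_pos: [0.4854, -0.3095, 0.1271]
tool_rot: [0.798, 0.602, 0.0, 0.002]
force: [-0.5, -0.1, -1.6]
finger_gap: 0.223
```

```bash
python3 -c "
from h import *
go(box(81,-205,90),np.pi/2+BX[2])
snap('wrist','w6');snap('scene','s6')
"
```

```text
t 8.55 tcp [ 0.4854 -0.3095  0.1271] xang 1.292 F [-0.5 -0.1 -1.6] gap 0.223 tilt [-0.002  0.003 -1.   ]
delta [0.5638 0.0117 0.0918] tw -0.138
```

View pics/w6.png

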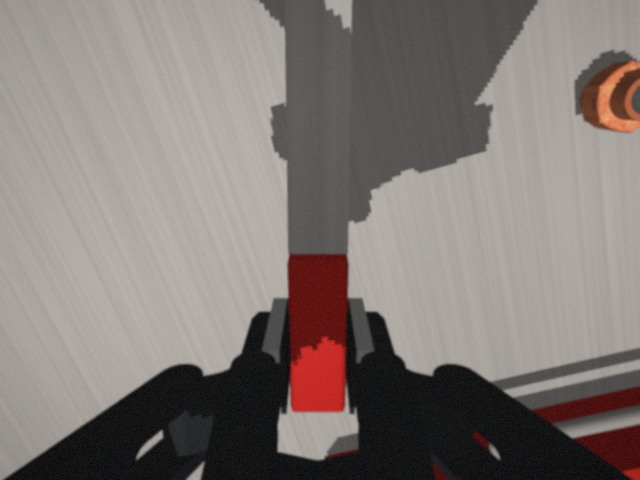

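View pics/s6.png

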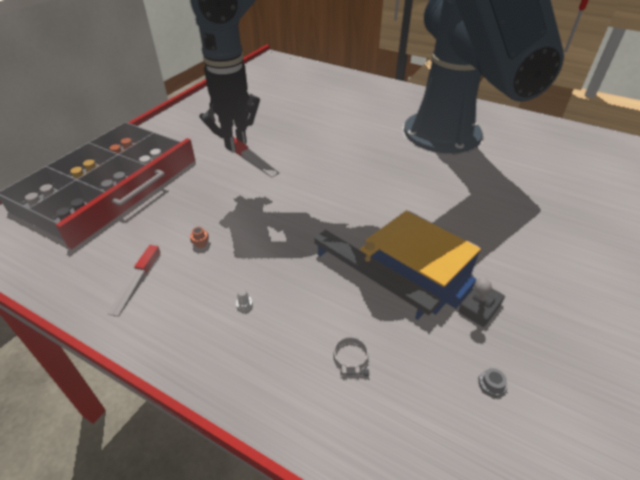

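```bash
python3 -c "
from h import *
s=manip.sense();R=Ro.from_quat(s['tool_rot']).as_matrix();c=load('w6')
T=lambda p:(R.T@(p-s['tcp_pos'])*1e3).round(1)
for u,v in[(318,150),(318,200),(318,245),(318,262),(318,290),(318,320)]: print(u,v,T(px(c,u,v)))
zt=px(c,318,290)[2]
print('top front',T(px(c,290,254,zt)),T(px(c,348,254,zt)),'rear',T(px(c,291,411,zt)),T(px(c,345,411,zt)))
from h import *
c=load('w6');im=c['im'][:,:,::-1]
"
```

```text
318 150 [63.2  1.2  2.3]
318 200 [47.3  1.2  1.2]
318 245 [32.4  1.2 -0.7]
318 262 [29.   1.2 -7.3]
318 290 [19.1  1.2 -7.1]
318 320 [ 8.1  1.1 -7.3]
top front [31.7 -7.8 -7.1] [31.7 10.7 -7.1] rear [-29.1  -8.7  -7.2] [-29.2  10.9  -7.2]
```

Emit:
move_arm --pt "0.07 0.001 0 -0.04 5" --pt "0.15 0.003 0 -0.08 5" --pt "0.23 0.005 0 -0.12 5" --pt "0.31 0.007 0 -0.138 5" --pt "0.38 0.008 0 -0.138 5" --pt "0.44 0.01 0.01 -0.138 5" --pt "0.5 0.01 0.02 -0.138 5" --pt "0.53 0.01 0.03 -0.138 5"

```text
t: 9.32
tcp_pos: [0.5461, -0.1033, 0.1117]
tool_rot: [0.777, 0.63, -0.001, -0.002]
force: [-0.1, -0.1, -1.3]
finger_gap: 0.217
```

```bash
python3 -c "
from h import *
go(box(80.5,-210,75),np.pi/2+BX[2])
snap('wrist','w7');snap('top','t7')
c=load('t7');im=c['im'][:,:,::-1]
cv2.imwrite('pics/t7c.png',cv2.resize(im[200:340,200:415],None,fx=3.7,fy=3.7,interpolation=cv2.INTER_CUBIC))
"
```

```text
t 9.32 tcp [ 0.5461 -0.1033  0.1117] xang 1.363 F [-0.1 -0.1 -1.3] gap 0.217 tilt [ 0.001 -0.004 -1.   ]
delta [0.013  0.0087 0.0918] tw 0.004
```

View pics/w7.png

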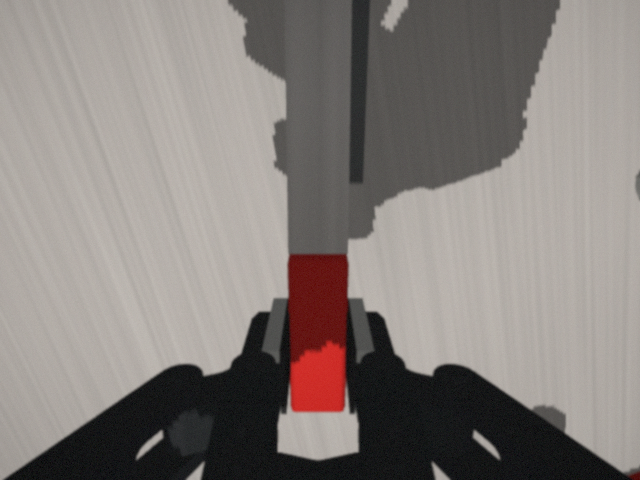

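View pics/t7c.png

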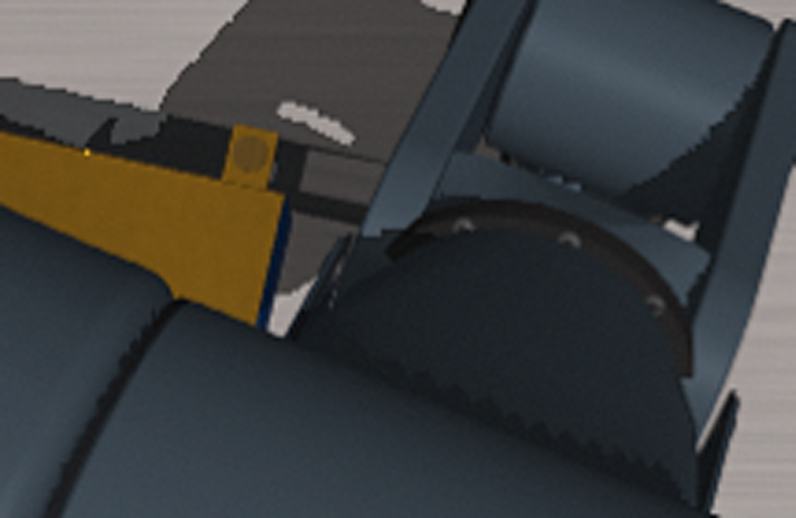

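```bash
python3 -c "
from h import *
c=load('w7')
def inv(p):
    d=p[:2]-BX[:2];k,s=np.cos(BX[2]),np.sin(BX[2]);return np.round([1e3*(k*d[0]+s*d[1]),1e3*(-s*d[0]+k*d[1]),1e3*p[2]],1)
print(inv(px(c,362.5,183.5,.045)),inv(px(c,369,2,.045)),px(c,357,150),inv(manip.sense()['tcp_pos']))
print('handle',inv(px(c,290,254,.119)),inv(px(c,348,254,.119)))
print('blade', [inv(px(c,u,v,.112)) for u,v in((287,80),(351,80))])
"
```

```text
[  97.6 -174.1   45. ] [ 97.7 -98.   45. ] [ 0.57494445 -0.05142164  0.0449375 ] [  77.1 -216.1  111.6]
handle [  68.1 -182.   119. ] [  86.2 -181.9  119. ]
blade [array([  67.7, -130.6,  112. ]), array([  86.3, -130.6,  112. ])]
```

Emit:
move_arm --pt "0.005 0.005 0.01 0.004 5" --pt "0.01 0.01 0.03 0.004 5" --pt "0.01 0.01 0.05 0.004 5" --pt "0.01 0.01 0.07 0.004 5" --pt "0.01 0.01 0.09 0.004 5" --pt "0.01 0.01 0.1 0.004 5" --pt "0.01 0.01 0.11 0.004 5" --pt "0.01 0.01 0.115 0.004 5"

```text
t: 10.08
tcp_pos: [0.5515, -0.1035, 0.0668]
tool_rot: [0.778, 0.628, -0.0, -0.0]
force: [-0.6, -0.9, -1.1]
finger_gap: 0.224
```

```bash
cat >> h.py <<'E'
def inv(p):
    d=p[:2]-BX[:2];k,s=np.cos(BX[2]),np.sin(BX[2]);return np.round([1e3*(k*d[0]+s*d[1]),1e3*(-s*d[0]+k*d[1]),1e3*p[2]],1)
def st():
    s=manip.sense(); k,q=np.cos(BX[2]),np.sin(BX[2]);F=s['force']; R=Ro.from_quat(s['tool_rot']).as_matrix()
    print('t %.2f box'%s['t'],inv(s['tcp_pos']),'Fbox',np.round([k*F[0]+q*F[1],-q*F[0]+k*F[1],F[2]],2),'gap %.3f'%s['finger_gap'],'M',s['ft_torque'].round(2),'tilt',R[2].round(3))
E
python3 -c "
from h import *
go(box(81,-212,60),np.pi/2+BX[2]);st()
"
```

```text
t 10.08 tcp [ 0.5515 -0.1035  0.0668] xang 1.359 F [-0.6 -0.9 -1.1] gap 0.224 tilt [ 0.    -0.001 -1.   ]
delta [ 0.0057 -0.0036  0.0169] tw -0.005
t 10.08 box [  82.4 -214.3   66.8] Fbox [-0.35 -1.03 -1.11] gap 0.224 M [-0.02 -0.01 -0.03] tilt [ 0.    -0.001 -1.   ]
```

Emit:
move_arm --pt "0 -0.003 0.004 -0.004 5" --pt "0 -0.003 0.007 -0.004 5" --pt "0 -0.003 0.01 -0.004 5" --pt "0 -0.003 0.012 -0.004 5" --pt "0 -0.003 0.014 -0.004 5" --pt "0 -0.003 0.016 -0.004 5" --pt "0 -0.003 0.0175 -0.004 5" --pt "0 -0.003 0.0175 -0.004 5"

```text
t: 10.75
tcp_pos: [0.5507, -0.103, 0.0605]
tool_rot: [0.777, 0.629, -0.0, 0.0]
force: [-0.9, -0.1, -1.1]
finger_gap: 0.224
```

```bash
python3 -c "
from h import *
st();snap('scene','s8');st();snap('wrist','w8');st()
c=load('s8');im=c['im'][:,:,::-1]
cv2.imwrite('pics/s8c.png',cv2.resize(im[150:300,250:450],None,fx=4,fy=4,interpolation=cv2.INTER_CUBIC))
"
```

```text
t 10.75 box [  81.6 -214.    60.5] Fbox [-0.85 -0.26 -1.07] gap 0.224 M [-0.02  0.01  0.05] tilt [-0.  0. -1.]
t 10.80 box [  81.6 -214.    60.5] Fbox [ 0.88 -0.32 -0.44] gap 0.224 M [-0.03  0.02 -0.  ] tilt [ 0. -0. -1.]
t 10.85 box [  81.6 -214.    60.5] Fbox [-0.74  0.25 -0.25] gap 0.220 M [-0.02  0.03 -0.01] tilt [-0.  0. -1.]
```

View pics/s8c.png

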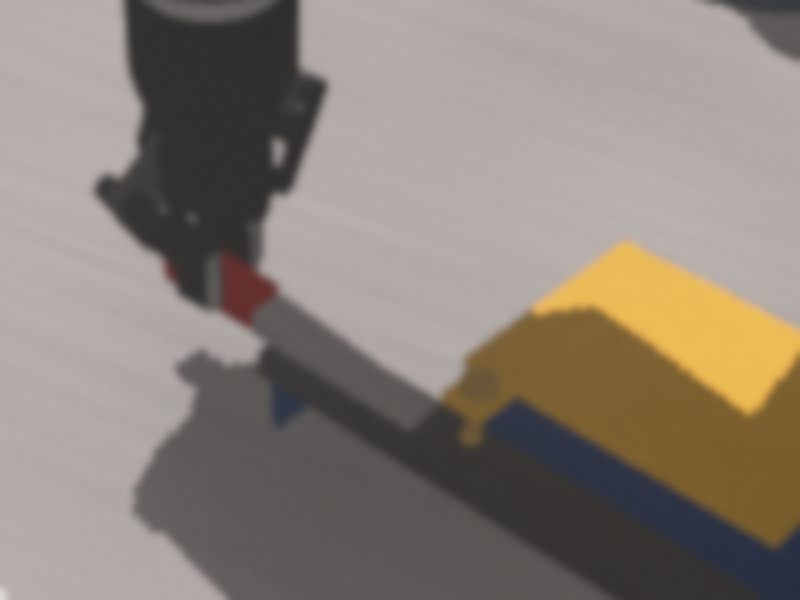

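View pics/w8.png

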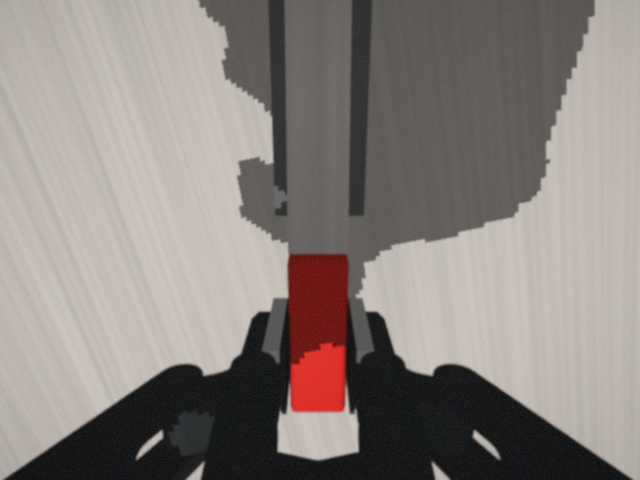

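Emit:
move_arm --pt "0 0 0.001 0 5" --pt "0 0 0.0015 0 5" --pt "0 0 0.002 0 5" --pt "0 0 0.0025 0 5" --pt "0 0 0.003 0 5" --pt "0 0 0.0035 0 5" --pt "0 0 0.0035 0 5" --pt "0 0 0.0035 0 5"

```text
t: 11.52
tcp_pos: [0.5507, -0.1031, 0.0595]
tool_rot: [0.777, 0.629, 0.0, 0.0]
force: [-1.4, -1.0, 5.1]
finger_gap: 0.222
```

```bash
python3 -c "
from h import *
st();manip.snapshot('top');st();manip.snapshot('top');st()
"
```

```text
t 11.52 box [  81.6 -214.1   59.5] Fbox [-1.19 -1.3   5.13] gap 0.222 M [0.06 0.16 0.03] tilt [-0.  0. -1.]
t 11.57 box [  81.6 -214.1   59.5] Fbox [-1.39 -0.57  4.23] gap 0.224 M [0.15 0.26 0.09] tilt [-0.  0. -1.]
t 11.62 box [  81.6 -214.1   59.4] Fbox [-1.24 -1.43  4.09] gap 0.223 M [0.07 0.2  0.04] tilt [-0.  0. -1.]
```

Emit:
move_arm --pt "0.003 -0.001 -0.0008 0 5" --pt "0.012 -0.001 -0.001 0 5" --pt "0.024 -0.001 -0.001 0 5" --pt "0.036 -0.001 -0.001 0 5" --pt "0.048 -0.001 -0.001 0 5" --pt "0.06 -0.001 -0.001 0 5" --pt "0.07 -0.001 -0.001 0 5" --pt "0.075 -0.001 -0.001 0 5"

```text
t: 12.28
tcp_pos: [0.5569, -0.0731, 0.0597]
tool_rot: [0.777, 0.63, 0.0, 0.0]
force: [-0.6, -4.1, 5.0]
finger_gap: 0.225
```

```bash
python3 -c "
from h import *
st();snap('scene','s9');st();snap('wrist','w9');st()
c=load('s9');im=c['im'][:,:,::-1]
cv2.imwrite('pics/s9c.png',cv2.resize(im[190:290,300:430],None,fx=6,fy=6,interpolation=cv2.INTER_CUBIC))
"
```

```text
t 12.28 box [  81.4 -183.5   59.7] Fbox [ 0.29 -4.12  4.97] gap 0.225 M [-0.61  0.14 -0.05] tilt [-0.     0.001 -1.   ]
t 12.33 box [  81.4 -183.2   59.7] Fbox [ 0.93 -1.88  5.39] gap 0.220 M [-0.27 -0.05  0.02] tilt [-0.     0.001 -1.   ]
t 12.38 box [  81.4 -183.2   59.7] Fbox [-0.08 -0.91  4.34] gap 0.221 M [-0.07 -0.04 -0.02] tilt [ 0.     0.001 -1.   ]
```

View pics/s9c.png

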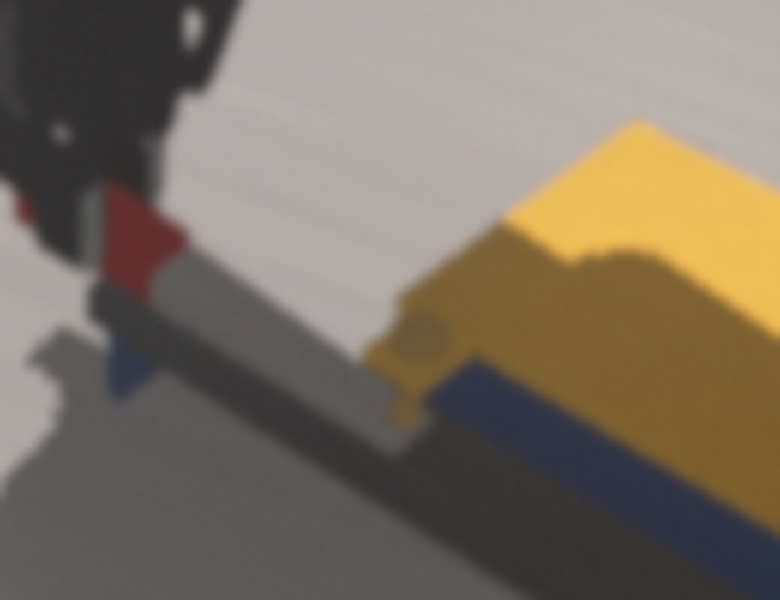

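View pics/w9.png

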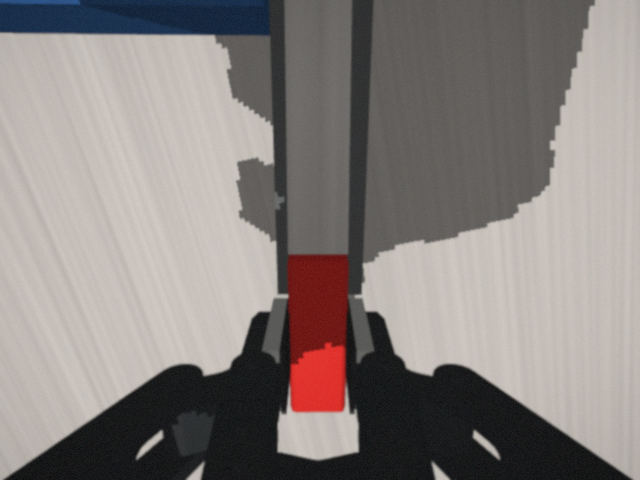

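```bash
python3 -c "
from h import *
c=load('s9')
for z in(45,49,52,55,58,61,75): print(z,proj(c,box(81,-60,z)))
im=c['im'][:,:,::-1]
cv2.imwrite('pics/s9d.png',cv2.resize(im[230:280,340:400],None,fx=12,fy=12,interpolation=cv2.INTER_CUBIC))
"
```

```text
45 [[367.29247852 261.63397842]]
49 [[367.46180712 260.09400055]]
52 [[367.58957917 258.9320471 ]]
55 [[367.71802191 257.76406699]]
58 [[367.84714069 256.59001259]]
61 [[367.97694095 255.40983577]]
75 [[368.59184868 249.8199479 ]]
```

View pics/s9d.png

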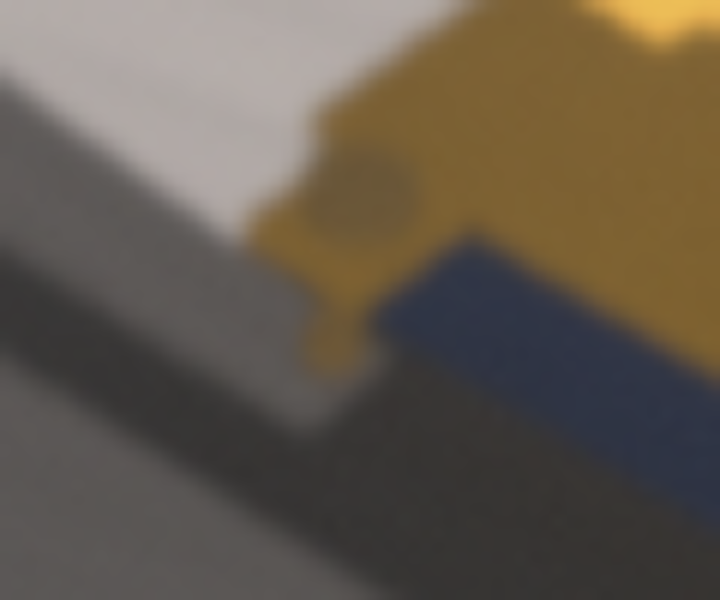

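Emit:
move_arm --pt "0 0 -0.0008 0 5" --pt "0 0 -0.0012 0 5" --pt "0.002 0 -0.0012 0 5" --pt "0.004 0 -0.0012 0 5" --pt "0.006 0 -0.0012 0 5" --pt "0.008 0 -0.0012 0 5" --pt "0.01 0 -0.0012 0 5" --pt "0.01 0 -0.0012 0 5"

```text
t: 13.05
tcp_pos: [0.5569, -0.0694, 0.0598]
tool_rot: [0.777, 0.629, -0.0, -0.0]
force: [-1.3, -1.3, 0.5]
finger_gap: 0.225
```

```bash
python3 -c "
from h import *
st();manip.snapshot('top');st();manip.snapshot('top');st()
"
```

```text
t 13.05 box [  80.7 -179.8   59.8] Fbox [-1.   -1.54  0.45] gap 0.225 M [-0.18  0.02 -0.05] tilt [ 0.    -0.001 -1.   ]
t 13.10 box [  80.7 -179.8   59.8] Fbox [-0.01 -0.84  1.14] gap 0.224 M [-0.15  0.   -0.02] tilt [ 0.    -0.001 -1.   ]
t 13.15 box [  80.7 -179.8   59.8] Fbox [-0.12 -1.43  1.22] gap 0.223 M [-0.11  0.05  0.02] tilt [ 0.    -0.001 -1.   ]
```

Emit:
move_arm --pt "0.0015 0 0 0 5" --pt "0.003 0 0 0 5" --pt "0.0045 0.0005 0 0 5" --pt "0.006 0.0005 0 0 5" --pt "0.0075 0.0005 0 0 5" --pt "0.009 0.0005 0 0 5" --pt "0.0105 0.0005 0 0 5" --pt "0.012 0.0005 0 0 5"

```text
t: 13.82
tcp_pos: [0.5584, -0.0648, 0.0598]
tool_rot: [0.777, 0.629, -0.0, -0.0]
force: [0.1, 0.1, -1.0]
finger_gap: 0.22
```

```bash
python3 -c "
from h import *
st();manip.snapshot('top');st();manip.snapshot('top');st()
"
```

```text
t 13.82 box [  81.2 -175.1   59.8] Fbox [ 0.13  0.09 -0.96] gap 0.220 M [-0.02 -0.01  0.05] tilt [ 0. -0. -1.]
t 13.87 box [  81.2 -175.    59.9] Fbox [-0.23  0.03 -0.69] gap 0.223 M [-0.07 -0.04  0.  ] tilt [ 0. -0. -1.]
t 13.92 box [  81.3 -175.1   59.9] Fbox [-0.82  0.18 -0.96] gap 0.224 M [-0.04  0.03 -0.  ] tilt [ 0. -0. -1.]
```

Emit:
move_arm --pt "0.0015 0 0.0003 0 5" --pt "0.003 0 0.0003 0 5" --pt "0.0045 0 0.0003 0 5" --pt "0.006 0 0.0003 0 5" --pt "0.0075 0 0.0003 0 5" --pt "0.009 0 0.0003 0 5" --pt "0.01 0 0.0003 0 5" --pt "0.01 0 0.0003 0 5"

```text
t: 14.58
tcp_pos: [0.5594, -0.061, 0.0599]
tool_rot: [0.777, 0.629, 0.0, -0.0]
force: [0.2, -0.6, -1.0]
finger_gap: 0.224
```

```bash
python3 -c "
from h import *
st();manip.snapshot('top');st();manip.snapshot('top');st()
"
```

```text
t 14.58 box [  81.3 -171.2   59.9] Fbox [ 0.36 -0.53 -0.99] gap 0.224 M [-0.03  0.    0.  ] tilt [ 0. -0. -1.]
t 14.63 box [  81.4 -171.2   59.9] Fbox [ 0.07  0.12 -1.14] gap 0.222 M [-0.02 -0.01  0.03] tilt [-0.  0. -1.]
t 14.68 box [  81.4 -171.2   59.9] Fbox [ 0.17 -0.83 -1.45] gap 0.219 M [-0.03 -0.02  0.01] tilt [-0.  0. -1.]
```

Emit:
move_arm --pt "0.0015 0 0.0005 0 5" --pt "0.003 0 0.0007 0 5" --pt "0.0045 0 0.0007 0 5" --pt "0.006 0 0.0007 0 5" --pt "0.0075 0 0.0007 0 5" --pt "0.009 0 0.0007 0 5" --pt "0.01 0 0.0007 0 5" --pt "0.01 0 0.0007 0 5"

```text
t: 15.35
tcp_pos: [0.5605, -0.0573, 0.0598]
tool_rot: [0.777, 0.629, 0.0, 0.0]
force: [0.5, -1.5, 2.1]
finger_gap: 0.22
```

```bash
python3 -c "
from h import *
st();manip.snapshot('top');st();manip.snapshot('top');st()
"
```

```text
t 15.35 box [  81.6 -167.3   59.8] Fbox [ 0.79 -1.38  2.11] gap 0.220 M [-0.28 -0.    0.02] tilt [-0.     0.001 -1.   ]
t 15.40 box [  81.6 -167.3   59.8] Fbox [-0.1  -1.13  1.38] gap 0.220 M [-0.27 -0.01 -0.  ] tilt [-0.     0.001 -1.   ]
t 15.45 box [  81.6 -167.2   59.8] Fbox [-1.11 -1.22  2.43] gap 0.223 M [-0.26  0.03  0.03] tilt [-0.     0.001 -1.   ]
```

Emit:
move_arm --pt "0.0015 -0.0005 -0.0002 0 5" --pt "0.003 -0.0005 -0.0002 0 5" --pt "0.0045 -0.0005 -0.0002 0 5" --pt "0.006 -0.001 -0.0002 0 5" --pt "0.0075 -0.001 -0.0002 0 5" --pt "0.009 -0.001 -0.0002 0 5" --pt "0.01 -0.001 -0.0002 0 5" --pt "0.01 -0.001 -0.0002 0 5"

```text
t: 16.12
tcp_pos: [0.5607, -0.0532, 0.0598]
tool_rot: [0.777, 0.629, 0.0, 0.0]
force: [-0.4, -1.8, 4.3]
finger_gap: 0.222
```

```bash
python3 -c "
from h import *
st();manip.snapshot('top');st();manip.snapshot('top');st()
"
```

```text
t 16.12 box [  81.  -163.2   59.8] Fbox [ 0.   -1.82  4.32] gap 0.222 M [-0.37 -0.01  0.03] tilt [-0.  0. -1.]
t 16.17 box [  81.  -163.2   59.8] Fbox [ 0.42 -2.74  4.1 ] gap 0.223 M [-0.42  0.06 -0.02] tilt [-0.  0. -1.]
t 16.22 box [  81.1 -163.2   59.8] Fbox [ 0.63 -1.46  3.58] gap 0.224 M [-0.38 -0.    0.02] tilt [ 0.  0. -1.]
```

Emit:
move_arm --pt "0 0 -0.0006 0 5" --pt "0.001 0 -0.0008 0 5" --pt "0.002 0 -0.0008 0 5" --pt "0.003 0 -0.0008 0 5" --pt "0.004 0 -0.0008 0 5" --pt "0.005 0 -0.0008 0 5" --pt "0.005 0 -0.0008 0 5" --pt "0.005 0 -0.0008 0 5"

```text
t: 16.88
tcp_pos: [0.5608, -0.0509, 0.0598]
tool_rot: [0.777, 0.629, -0.0, -0.0]
force: [0.3, -0.6, 0.2]
finger_gap: 0.223
```

```bash
python3 -c "
from h import *
st();snap('scene','s10');st();manip.snapshot('top');st()
c=load('s10');im=c['im'][:,:,::-1]
cv2.imwrite('pics/s10d.png',cv2.resize(im[230:280,340:400],None,fx=12,fy=12,interpolation=cv2.INTER_CUBIC))
"
```

```text
t 16.88 box [  80.6 -161.    59.8] Fbox [ 0.38 -0.5   0.16] gap 0.223 M [-0.1   0.   -0.02] tilt [ 0.    -0.001 -1.   ]
t 16.93 box [  80.6 -161.    59.8] Fbox [-0.23 -0.7  -0.25] gap 0.221 M [-0.09  0.01 -0.01] tilt [ 0.    -0.001 -1.   ]
t 16.98 box [  80.6 -161.    59.8] Fbox [ 0.48 -0.32  1.14] gap 0.217 M [-0.07  0.05 -0.02] tilt [ 0.    -0.001 -1.   ]
```

View pics/s10d.png

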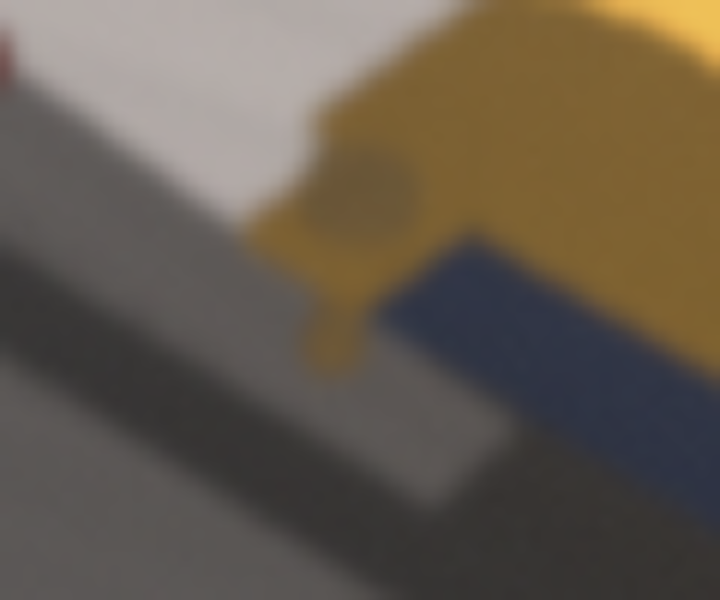

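Emit:
move_arm --pt "0.0015 0 0 0 5" --pt "0.003 0 0 0 5" --pt "0.0045 0 0 0 5" --pt "0.006 0 0 0 5" --pt "0.0075 0 0 0 5" --pt "0.009 0 0 0 5" --pt "0.01 0 0 0 5" --pt "0.01 0 0 0 5"

```text
t: 17.65
tcp_pos: [0.5619, -0.0472, 0.0599]
tool_rot: [0.777, 0.629, -0.0, -0.0]
force: [-0.6, -0.3, -1.0]
finger_gap: 0.225
```

```bash
python3 -c "
from h import *
st();manip.snapshot('top');st();manip.snapshot('top');st()
"
```

```text
t 17.65 box [  80.9 -157.1   59.9] Fbox [-0.55 -0.45 -0.96] gap 0.225 M [-0.03  0.    0.02] tilt [ 0. -0. -1.]
t 17.70 box [  80.9 -157.2   60. ] Fbox [-0.27 -1.01 -1.43] gap 0.223 M [-0.11  0.02 -0.02] tilt [ 0. -0. -1.]
t 17.75 box [  80.9 -157.2   60. ] Fbox [-0.81 -0.42 -0.03] gap 0.226 M [-0.04  0.05 -0.01] tilt [ 0. -0. -1.]
```

Emit:
move_arm --pt "0.0015 0 0.0003 0 5" --pt "0.003 0 0.0003 0 5" --pt "0.0045 0 0.0003 0 5" --pt "0.006 0 0.0003 0 5" --pt "0.0075 0 0.0003 0 5" --pt "0.009 0 0.0003 0 5" --pt "0.01 0 0.0003 0 5" --pt "0.01 0 0.0003 0 5"

```text
t: 18.42
tcp_pos: [0.5627, -0.0433, 0.0599]
tool_rot: [0.777, 0.629, 0.0, -0.0]
force: [-0.2, 0.4, -1.1]
finger_gap: 0.223
```

```bash
python3 -c "
from h import *
st();manip.snapshot('top');st();manip.snapshot('top');st()
"
```

```text
t 18.42 box [  81.  -153.2   59.9] Fbox [-0.28  0.34 -1.09] gap 0.223 M [0.03 0.03 0.02] tilt [ 0. -0. -1.]
t 18.47 box [  81.  -153.2   59.9] Fbox [ 0.61  0.39 -0.68] gap 0.224 M [-0.09  0.02  0.06] tilt [-0. -0. -1.]
t 18.52 box [  80.9 -153.2   59.9] Fbox [-0.05 -0.38 -1.53] gap 0.224 M [-0.1  -0.    0.03] tilt [-0. -0. -1.]
```

Emit:
move_arm --pt "0.0015 0 0.0004 0 5" --pt "0.003 0 0.0004 0 5" --pt "0.0045 0 0.0004 0 5" --pt "0.006 0 0.0004 0 5" --pt "0.0075 0 0.0004 0 5" --pt "0.009 0 0.0004 0 5" --pt "0.01 0 0.0004 0 5" --pt "0.01 0 0.0004 0 5"

```text
t: 19.18
tcp_pos: [0.5637, -0.0396, 0.0598]
tool_rot: [0.777, 0.629, 0.0, 0.0]
force: [-0.6, -1.4, 0.5]
finger_gap: 0.215
```

```bash
python3 -c "
from h import *
st();manip.snapshot('top');st();manip.snapshot('top');st()
"
```

```text
t 19.18 box [  81.1 -149.3   59.8] Fbox [-0.33 -1.54  0.55] gap 0.215 M [-0.16 -0.02 -0.02] tilt [-0.  0. -1.]
t 19.23 box [  81.1 -149.3   59.8] Fbox [ 0.87 -1.29  0.32] gap 0.224 M [-0.23 -0.01  0.01] tilt [-0.  0. -1.]
t 19.28 box [  81.1 -149.3   59.8] Fbox [-0.08 -0.63  0.3 ] gap 0.224 M [-0.26 -0.02  0.02] tilt [-0.  0. -1.]
```

Emit:
move_arm --pt "0.0015 0 -0.0001 0 5" --pt "0.003 0 -0.0001 0 5" --pt "0.0045 0 -0.0001 0 5" --pt "0.006 0 -0.0001 0 5" --pt "0.0075 0 -0.0001 0 5" --pt "0.009 0 -0.0001 0 5" --pt "0.01 0 -0.0001 0 5" --pt "0.01 0 -0.0001 0 5"

```text
t: 19.95
tcp_pos: [0.5644, -0.0361, 0.0598]
tool_rot: [0.777, 0.629, -0.0, 0.0]
force: [-1.4, -4.7, 1.1]
finger_gap: 0.221
```

```bash
python3 -c "
from h import *
st();manip.snapshot('top');st();manip.snapshot('top');st()
"
```

```text
t 19.95 box [  81.1 -145.7   59.8] Fbox [-0.4  -4.86  1.15] gap 0.221 M [-0.84  0.2  -0.  ] tilt [-0.001  0.    -1.   ]
t 20.00 box [  81.1 -145.7   59.8] Fbox [ 0.27 -5.09  0.25] gap 0.218 M [-0.85  0.08 -0.05] tilt [-0.001  0.    -1.   ]
t 20.05 box [  81.1 -145.8   59.8] Fbox [ 0.49 -5.63  1.24] gap 0.228 M [-0.81  0.17  0.01] tilt [-0.001  0.    -1.   ]
```

Emit:
move_arm --pt "0.0015 0 0 0 5" --pt "0.003 0 0 0 5" --pt "0.0045 0 0 0 5" --pt "0.006 0 0 0 5" --pt "0.0075 0 0 0 5" --pt "0.009 0 0 0 5" --pt "0.01 0 0 0 5" --pt "0.01 0 0 0 5"

```text
t: 20.72
tcp_pos: [0.5652, -0.0324, 0.0598]
tool_rot: [0.777, 0.629, -0.0, 0.0]
force: [-1.4, -4.9, 0.6]
finger_gap: 0.219
```

```bash
python3 -c "
from h import *
st();snap('scene','s11');st();snap('wrist','w11');st()
c=load('s11');im=c['im'][:,:,::-1]
cv2.imwrite('pics/s11d.png',cv2.resize(im[210:280,320:410],None,fx=8,fy=8,interpolation=cv2.INTER_CUBIC))
"
```

```text
t 20.72 box [  81.1 -142.    59.8] Fbox [-0.36 -5.04  0.62] gap 0.219 M [-0.9   0.13 -0.05] tilt [-0.001  0.    -1.   ]
t 20.77 box [  81.1 -141.9   59.8] Fbox [ 0.02 -5.69  0.67] gap 0.218 M [-0.9   0.19  0.  ] tilt [-0.001  0.    -1.   ]
t 20.82 box [  81.1 -141.9   59.8] Fbox [-0.   -5.18  1.44] gap 0.225 M [-0.92  0.16 -0.04] tilt [-0.001  0.    -1.   ]
```

View pics/s11d.png

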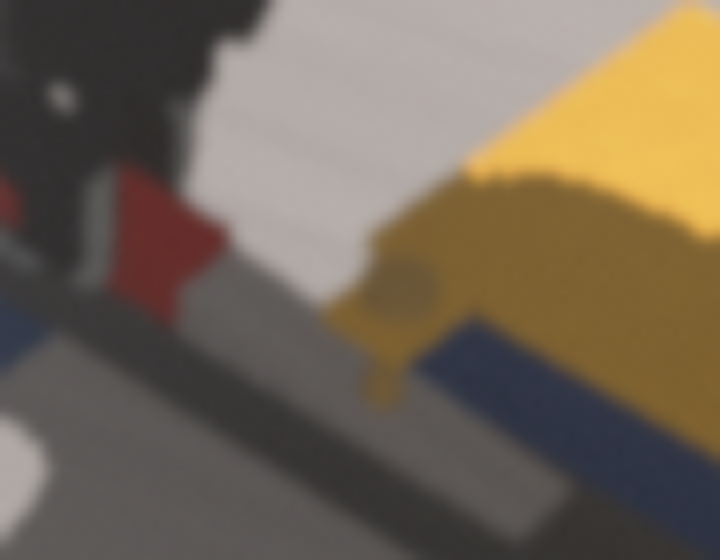

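View pics/w11.png

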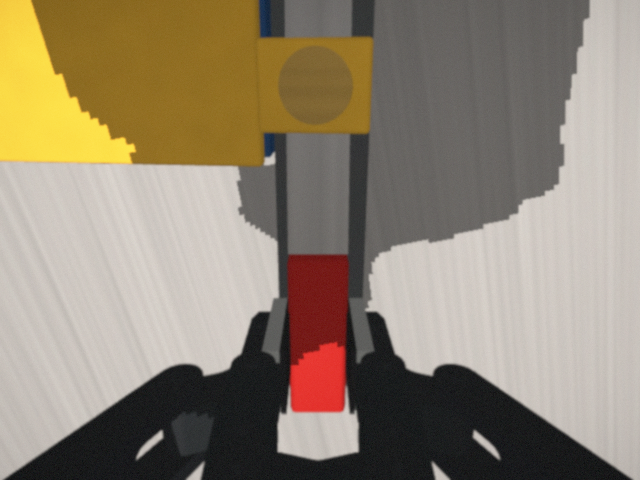

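Emit:
move_arm --pt "0 0 0 0 24" --pt "0 0 0 0 27" --pt "0 0 0 0 30" --pt "0 0 0 0 35" --pt "0 0 0 0 40" --pt "0 0 0 0 45" --pt "0 0 0 0 48" --pt "0 0 0 0 48"

```text
t: 21.48
tcp_pos: [0.5652, -0.0316, 0.0598]
tool_rot: [0.777, 0.629, 0.0, -0.0]
force: [-0.7, 0.3, -1.0]
finger_gap: 0.478
```

```bash
python3 -c "
from h import *
st();snap('wrist','w12')
"
```

```text
t 21.48 box [  80.9 -141.2   59.8] Fbox [-0.78  0.16 -0.95] gap 0.478 M [ 0.03 -0.01  0.01] tilt [ 0. -0. -1.]
```

View pics/w12.png

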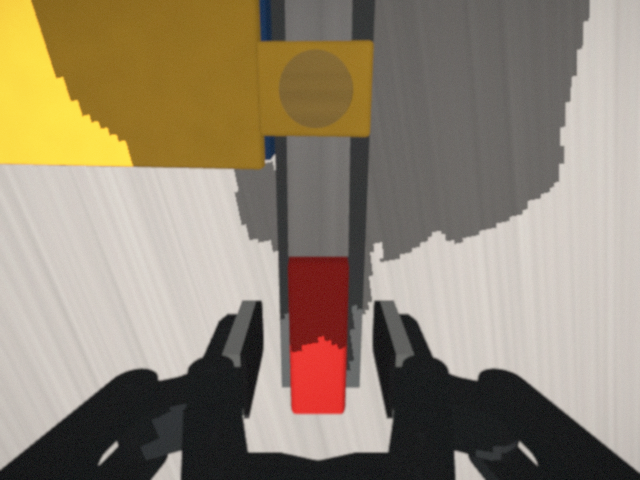

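Emit:
move_arm --pt "0 0 -0.015 0 48" --pt "0 0 -0.04 0 48" --pt "0 0 -0.09 0 48" --pt "0 0 -0.15 0 48" --pt "-0.04 0 -0.22 0 48" --pt "-0.12 0 -0.28 0 48" --pt "-0.2 0 -0.32 0 48" --pt "-0.3 -0.1 -0.34 0 48"

```text
t: 22.2
tcp_pos: [0.5207, -0.1369, 0.1985]
tool_rot: [0.777, 0.63, 0.003, 0.008]
force: [0.2, -2.1, -0.3]
finger_gap: 0.478
```

Emit:
move_arm --pt "-0.05 -0.05 0 0 48" --pt "-0.13 -0.1 0 0 48" --pt "-0.2 -0.15 0 0 48" --pt "-0.27 -0.2 0 0 48" --pt "-0.34 -0.2 0 0 48" --pt "-0.4 -0.2 0 0 48" --pt "-0.4 -0.2 0 0 48" --pt "-0.4 -0.2 0 0 48"

```text
t: 22.87
tcp_pos: [0.4023, -0.2736, 0.1945]
tool_rot: [0.778, 0.628, 0.0, 0.001]
force: [0.1, 0.7, -0.4]
finger_gap: 0.482
```

```bash
python3 -c "
from h import *
st();snap('top','t13');snap('scene','s13')
c=load('t13');im=c['im'][:,:,::-1]
cv2.imwrite('pics/t13c.png',cv2.resize(im[200:340,130:345],None,fx=3.7,fy=3.7,interpolation=cv2.INTER_CUBIC))
"
```

```text
t 22.87 box [ -28.1 -411.7  194.5] Fbox [-0.06  0.7  -0.43] gap 0.482 M [-0.    0.05 -0.04] tilt [-0.001  0.001 -1.   ]
```

View pics/t13c.png

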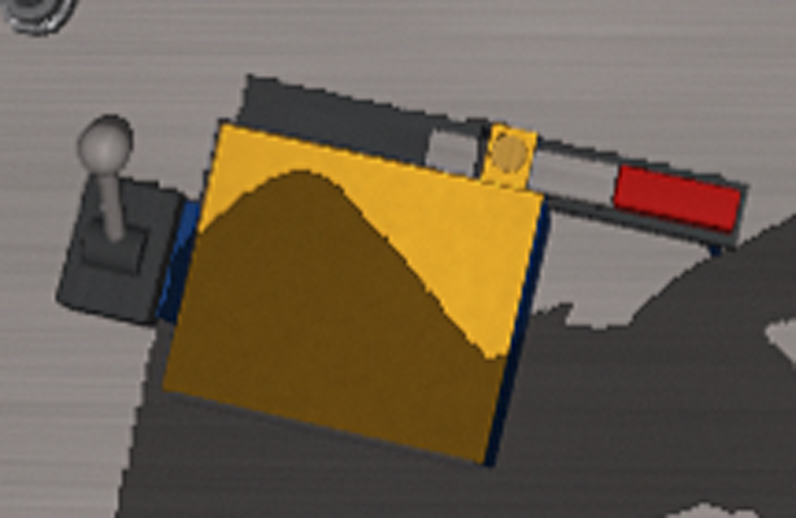

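View pics/s13.png

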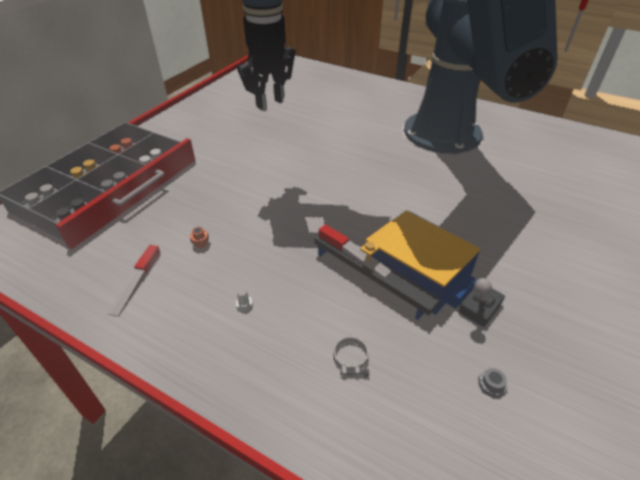

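```bash
python3 -c "
from h import *
c=load('t13')
B=lambda u,v:((u+.5)/3.7-.5+130,(v+.5)/3.7-.5+200)
print('handle top', [inv(px(c,*B(u,v),z=.065)) for u,v in((618,165),(744,188),(737,234),(613,208))])
print('tip',[inv(px(c,*B(u,v),z=.047)) for u,v in((432,130),(426,167))])
print('ball',px(c,*B(107,147),z=.092))
a=load('top0')['im'].astype(int);b=c['im'].astype(int)
d=np.abs(a-b).sum(2)>60
for n,u,v in[('feel2',458,143),('union',441,206),('adapt',353,166),('bush',140,199),('clamp',245,165)]: print(n,d[v-25:v+25,u-25:u+25].sum())
manip.sign_off()
"
```

```text
handle top [array([  88.8, -110.9,   65. ]), array([  90.8, -173.1,   65. ]), array([  68. , -174.5,   65. ]), array([  67.6, -113.2,   65. ])]
tip [array([ 89.4, -15.8,  47. ]), array([ 70.6, -17.2,  47. ])]
ball [0.58140535 0.24136024 0.092     ]
feel2 2165
union 2266
adapt 2425
bush 2325
clamp 2299
the job is handed in; nothing more can be done
```

The toggle is thrown and the feeler is left in the gap under the catch tooth, released and handed in at about 23 s.

- **Toggle:** I pushed the lever over to its stop, reading about 6 N at the end. Afterwards the ball was within about 2 mm of its 1.0 rad position. The depth image put the lid's screw head about 45 mm above the ledge, as it should be with the lid up.
- **Feeler:** I took the feeler nearest the robot's base, laid it flat on the ledge and slid it in along the ledge in small steps. Drag jumped from about 1 N to about 5 N in the step that ended with the tool at box y −146 mm. I went about 4 mm further.
- **Fit:** That is about 4 to 8 mm past first touch, which I estimate as 3.7 to 5 N on the tooth. This comes from travel and drag, because the tooth force itself was not measured.
- **After letting go:** The wrist image showed the feeler stayed put when the jaws opened. The last top view has the handle centre at about box (79, −143) mm and the thin end about 43 mm past the tooth, with the feeler straight and on the ledge.
- **Fittings:** They appear at the same pixels in the first and last scene views. An automatic before/after image difference was inconclusive: it flagged almost every pixel, probably from a brightness change between the pictures. So this check is by eye only.
- **Contact on grasping:** The tool felt about 6 N upward when the jaws closed on the handle, either from the fingertips touching the cart or the handle being pressed into it. This is well under the limit.

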